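# Purge the repair bench's air line with the yellow push-pull valve

### The job

Blow the dust out of the phone repair bench's air line: pull the yellow knob straight up until it clicks into its on position, let it blow for about a second, then push it back down fully home and let go. Leave the blue knob pushed in as it is and the opened phone lying where it is.

Things in the scene. Friction and masses are not known exactly. Their poses are not given: they have to be found in the camera images.
- yellow_knob_head (a point): Centre of the yellow push-pull knob's head, on its axis, half-way up: an upright cylinder, 38 mm diameter, 24 mm high, grippable across any diameter. This point is 75 mm above the bench when home, 97 mm when on; z points up along the pull. Under the head: a 12 mm stem, then a steel collar (26 mm diameter, top 53 mm above the bench) on the fixed aluminium valve block.
- yellow_knob_valve: The yellow knob's fixed block, 90 x 90 x 45 mm high; origin under its centre, on the bench, below the knob; z up. Three such blocks stand in a rough left-to-right row in any order, centres at least 130 mm apart: this, the same valve with a blue knob, and one with a round gauge (62 mm diameter, top 84 mm above the bench) instead of a knob.
- yellow_knob (a joint): How far the yellow knob is pulled straight up out of its block, in m: 0 is fully home (off), 0.022 fully out (on), with a stop at each end. It does not turn. A sprung detent holds it at either end when let go: moving it off an end takes about 6 N; let go below 10 mm it springs home, above 16 mm it snaps out to on, in between it may stay.
- blue_knob (a joint): The same for the blue knob of the other valve (same shape and size), the hold-down vacuum, which is home (0) and must stay so.
- phone_center (a point): The centre (half-way up) of an opened phone without its back, 72 x 150 x 8 mm, aluminium rim with dark inside, lying loose on a 4 mm thick orange mat (130 x 360 mm) between the robot and the valves; z up. Not to be disturbed. (A blue spray bottle, 174 mm tall, stands at least 130 mm beyond the row of valves.)
Mind the look-alikes: they are no part of the job. Leave any green look-alike of the yellow_knob_valve alone.

How it is judged:
On the way, in this order (a step that is already met when the one before it is completed fails the run):
1. the yellow knob is pulled out to on (at least 17 of its 22 mm) and stays there for half a second (value of joint yellow_knob above 0.017 m), for 0.5 s.
2. the yellow knob is pushed back home (within 4 mm) (value of joint yellow_knob below 0.004 m), for 0.2 s.
At the end, for the whole second after the job is handed in: After having been out at on, the yellow knob is home within 4 mm and let go; the blue knob is still home (within 6 mm); the phone lies within 20 mm of where it was (value of joint yellow_knob below 0.004 m and value of joint blue_knob below 0.006 m and distance of phone_center from where it was at the start of the episode below 0.02 m); the robot touches nothing.
It fails at once if the blue knob is pulled out by more than 6 mm (value of joint blue_knob above 0.006 m).
It fails at once if the phone is moved by more than 20 mm (distance of phone_center from where it was at the start of the episode above 0.02 m).
It also fails if it takes over 32 s, if anything falls off the work surface, if the arm or the gripper's body presses on something with over 40 N, if the wrist force passes 120 N, or if a joint passes its speed limit or range.

### The arm

A 7-joint arm with a two-finger parallel gripper is mounted at the origin on the work surface. World frame = base frame: x ahead of the robot, y to its left, z up, the work surface at z = 0. Lengths are in m, angles in rad, forces in N, time in s.
With the tool pointing down it reaches from about 0.35 to 0.9 m from the base axis. Payload 8.1 kg.
Tool frame: the origin (TCP) lies midway between the tips of the shut fingers; the grasp point (between the pads) lies 19 mm behind it (grip_depth is the distance from the TCP to the grasp point, in m); z points along the fingers, y is the line along which they close (so a half turn about z gives the same grasp; the last joint's range is limited). The gripper opens to 92 mm and grips with 3 to 60 N. Pads are 19 mm wide; open, the fingers measure 130 mm over their backs; the gripper's body (75 mm by 190 mm) begins 47 mm behind the grasp point.
Start: joints at [1.124, 0.434, 0.025, 1.573, -0.012, 1.134, -0.075], TCP at [0.211, -0.588, 0.227] pointing down, gripper open.
Joint ranges: [-2.62, 2.62], [-0.44, 2.09], [-1.27, 1.32], [0.08, 2.57], [-1.32, 4.46], [0.12, 2], [-2.74, 2.74]. Speed limits (rad/s): [2.22, 2.22, 3.01, 3.01, 3.14, 3.14, 3.14].

### API

Orientations are given as a unit quaternion [w, x, y, z].
In Python, from bench import get_obs, get_image, job_done, grip_depth gives the robot as it stands.
- The arm moves only by the tool drive_tool, never from a script. Its argument "targets" is a list of rows, each a list of 2 entries, a list of its own where there are three numbers: the shift along the tool's x, y, z in cm, then the turn about the tool's z in units of 6 degrees (1.0 is 6 degrees). A call has 1 to 20 rows; each row shifts and turns the commanded pose from where the row before left it, along the tool's axes as they then stand; what a row does not reach is not made up. A row lasts 1/12 s, in which the tool goes at most 41.7 mm and 7.16 degrees, less where a joint would pass 70% of its speed; a pose out of reach is approached as far as the arm can. A call is refused whole if a number of a shift passes 4.17 or a number of a turn 1, either way. A call with a gripper value outside its range is refused whole. "hand" is the finger opening in cm, from 0 to 9.18, set as the call begins (left out, the last holds). The fingers move at their own pace and stop on an object; the grip force is fixed at half the most. Time passes only in rows, so rows that do not move let the fingers close. It gives the time, the measured TCP pose, the force, the opening and the grip force at its end, in the units of the state.
- get_obs(): the state, without advancing time (a new reading comes with each control period).
- get_image(name): name is "side" or "top"; returns a dict with "image" (384x512x3 uint8, red, green, blue), "range_z" (384x512 float32, m along the optical axis (not along the pixel's ray), 0 where there is no reading), "fx", "fy", "cx", "cy" (pixels), "rvec" (rotation vector, rad) and "tvec" (3), from world to camera coordinates, as OpenCV has them. Camera axes: x right, y down, z forward; pixel columns grow to the right and rows downward; lengths in m; the calibration is good to about 2 mm. A picture is of the moment at which its call begins.
- job_done(): hands the job in; it is judged then, once.
The state is a dict: "t": time; "q": joint angles; "joint_vel": joint speeds; "effort": joint torques, N m; "position": TCP position; "orientation": TCP orientation; "force": force on the tool from outside, world axes, zero at the start; "moment": the same for the moment, N m; "gripper_width": finger opening in m; "grasp_force": force on a finger pad.
Only numpy, scipy, OpenCV 4.12 (cv2) and the standard library are available. Lean on these libraries where they do the work, as an engineer would, in place of code of your own. Each camera call takes 0.05 s, during which the arm holds its last target. There are 200 camera calls.

## Working session

There is one attempt and no reset: what is moved stays moved. The work goes in short steps, Python scripts to look and compute and a tool call to move; the robot and the scene stay as the last step left them, time stands still between calls to the robot, and variables do not carry over. Pictures are saved under pics/ and viewed, at most 10 in all, crops included, and the job is handed in when it is done.

Besides the shell and the picture viewer there is one more tool, called after "Request:" in YAML: its name, and indented under it one key for each argument. drive_tool: Moves the arm, as the interface text tells. Its arguments: {"type":"object","properties":{"targets":{"type":"array"},"hand":{"type":"number"}},"required":["targets"]}

```bash
mkdir -p pics; cat > h.py <<'E'
import numpy as np, cv2
from bench import *
def world(d):
    R,_=cv2.Rodrigues(np.array(d["rvec"],float)); z=d["range_z"]
    v,u=np.mgrid[:z.shape[0],:z.shape[1]]
    c=np.stack([(u-d["cx"])/d["fx"]*z,(v-d["cy"])/d["fy"]*z,z],-1)
    return (c-np.array(d["tvec"]).ravel())@R
def save(n,im): cv2.imwrite("pics/"+n,cv2.cvtColor(im,cv2.COLOR_RGB2BGR))
E
python3 - <<'E'
from h import *
import pickle
a={n:get_image(n) for n in("top","side")}
pickle.dump(a,open("a.pkl","wb"))
save("both.png",cv2.resize(np.vstack([a["top"]["image"],a["side"]["image"]]),(400,600)) if 0 else a["top"]["image"])
save("side.png",a["side"]["image"])
o=get_obs();print(o["t"],o["position"],o["orientation"],o["gripper_width"],grip_depth)
E
```

```text
0.1 [ 0.21046384 -0.58802444  0.22602784] [-6.78203154e-04  9.85267531e-01  1.71018701e-01 -1.90801871e-04] 0.09147345579727613 0.0188
```

View pics/both.png

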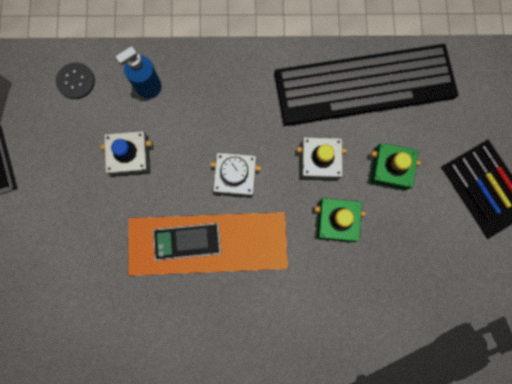

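View pics/side.png

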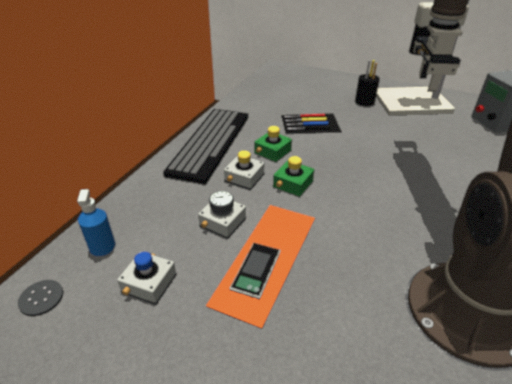

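The top picture shows three yellow knobs. The one on the white aluminium block is at (325,154), and the look-alikes on green blocks are at (401,162) and (344,217). The blue knob is at (123,149) and the gauge at (235,170). I choose (325,154), and will check it in a crop and measure.

```bash
python3 - <<'E'
from h import *
import pickle
from scipy import ndimage as nd
a=pickle.load(open("a.pkl","rb"))
for n,d in a.items():
    P=world(d);hsv=cv2.cvtColor(d["image"],cv2.COLOR_RGB2HSV)
    m=(abs(hsv[...,0].astype(int)-28)<6)&(hsv[...,1]>120)&(hsv[...,2]>70)
    L,k=nd.label(m)
    for i in range(1,k+1):
        s=L==i
        if s.sum()<40: continue
        p=P[s&(d["range_z"]>0)]; t=p[p[:,2]>np.percentile(p[:,2],90)-.004]
        v,u=np.where(s)
        print(n,u.mean().round(),v.mean().round(),s.sum(),"top",t[:,2].mean().round(4),"xy mid",((t.max(0)+t.min(0))/2)[:2].round(4),"mean",t.mean(0)[:2].round(4),"ext",np.ptp(t,0)[:2].round(3))
d=a["top"];P=world(d)
# white block top faces
z=P[...,2];g=(d["image"].min(-1)>110)&(abs(z-.045)<.006)
L,k=nd.label(nd.binary_closing(g,iterations=1))
for i in range(1,k+1):
    s=(L==i)&g
    if s.sum()<200: continue
    r=cv2.minAreaRect((P[s][:,:2]*1000).astype(np.float32)); print("block",r)
save("crop.png",cv2.resize(d["image"][110:250,280:440],None,fx=4,fy=4,interpolation=cv2.INTER_CUBIC))
for (u,v) in [(325,120),(300,105),(344,217),(401,162),(380,152),(235,170)]: print(u,v,P[v,u].round(3))
E
```

```text
top 325.0 153.0 228 top 0.0867 xy mid [ 0.6324 -0.2189] mean [ 0.6326 -0.2192] ext [0.032 0.033]
top 402.0 161.0 231 top 0.0867 xy mid [ 0.6119 -0.3868] mean [ 0.6116 -0.3871] ext [0.036 0.032]
top 499.0 190.0 235 top 0.013 xy mid [ 0.554  -0.6391] mean [ 0.5556 -0.6385] ext [0.079 0.051]
top 344.0 217.0 258 top 0.0866 xy mid [ 0.4897 -0.2519] mean [ 0.4897 -0.2524] ext [0.035 0.034]
side 314.0 118.0 93 top 0.0135 xy mid [ 0.5518 -0.6347] mean [ 0.554  -0.6351] ext [0.079 0.046]
side 273.0 131.0 107 top 0.0869 xy mid [ 0.61   -0.3868] mean [ 0.6104 -0.3842] ext [0.031 0.038]
side 244.0 156.0 122 top 0.0872 xy mid [ 0.6314 -0.2142] mean [ 0.6309 -0.2153] ext [0.032 0.034]
side 294.0 162.0 134 top 0.0869 xy mid [ 0.4876 -0.2516] mean [ 0.4876 -0.2487] ext [0.035 0.035]
block ((652.718994140625, 226.69696044921875), (91.2038345336914, 89.09700012207031), 4.771611213684082)
block ((633.7661743164062, -220.05136108398438), (90.48686981201172, 89.96363067626953), 86.92262268066406)
block ((599.10205078125, -19.518783569335938), (89.80644226074219, 90.4566421508789), 84.06002807617188)
325 120 [ 0.734 -0.238  0.001]
300 105 [ 0.764 -0.176  0.024]
344 217 [ 0.489 -0.251  0.087]
401 162 [ 0.607 -0.382  0.088]
380 152 [ 0.641 -0.352  0.044]
235 170 [ 0.597 -0.021  0.083]
```

View pics/crop.png

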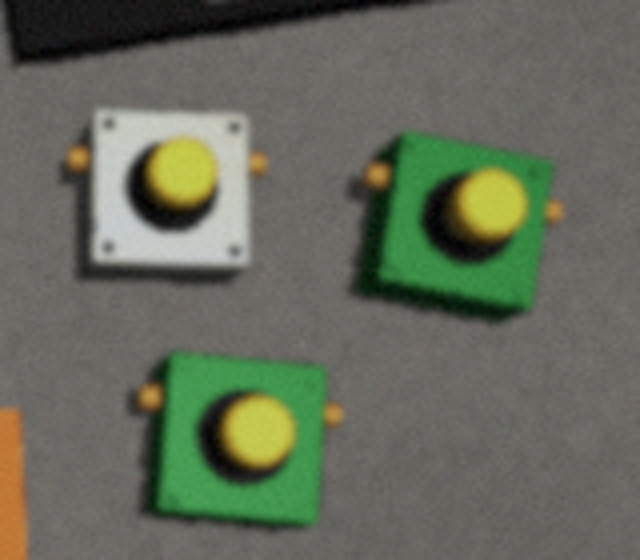

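The crop confirms the choice: the white block's yellow knob is at about (182,173) in the crop, and the other two are on green blocks. The knob axis is at about (0.633, -0.219) and its top is at 87 mm, which matches home. The block is 90 mm square and agrees with that. The shift is tool x +52.2 cm and y -20.5 cm, then down.

Request:
drive_tool:
  targets:
    - [[1.05,-0.41,0],0]
    - [[2.1,-0.83,0],0]
    - [[3.15,-1.24,0],0]
    - [[3.5,-1.38,0],0]
    - [[3.5,-1.38,0],0]
    - [[3.5,-1.38,0],0]
    - [[3.5,-1.38,0],0]
    - [[3.5,-1.38,0],0]
    - [[3.5,-1.38,0],0]
    - [[3.5,-1.38,0],0]
    - [[3.5,-1.38,0],0]
    - [[3.5,-1.38,0],0]
    - [[3.5,-1.38,0],0]
    - [[3.5,-1.38,0],0]
    - [[3.15,-1.24,0],0]
    - [[2.1,-0.83,0],0]
    - [[1.05,-0.41,0],0]
    - [[1.0,-0.4,0],0]
    - [[0,0,0],0]
    - [[0,0,0],0]
  hand: 9.1

```text
t: 1.77
position: [0.6312, -0.2203, 0.2266]
orientation: [0.0, 0.985, 0.171, -0.0]
force: [-0.2, -0.5, -0.4]
gripper_width: 0.091
grasp_force: 0.0
```

Request:
drive_tool:
  targets:
    - [[0.24,-0.15,0.8],0]
    - [[0,0,1.8],0]
    - [[0,0,2.5],0]
    - [[0,0,2.5],0]
    - [[0,0,2.5],0]
    - [[0,0,2.0],0]
    - [[0,0,1.6],0]
    - [[0,0,1.2],0]
    - [[0,0,0.9],0]
    - [[0,0,0.6],0]
    - [[0,0,0.3],0]
    - [[0,0,0],0]
    - [[0,0,0],0]

```text
t: 2.85
position: [0.6342, -0.2175, 0.0604]
orientation: [0.0, 0.985, 0.171, 0.0]
force: [-0.3, 0.4, 0.6]
gripper_width: 0.0909
grasp_force: 0.0
```

```bash
python3 - <<'E'
from h import *
o=get_obs();print(o["t"],o["position"],o["force"])
d=get_image("side");save("s2.png",cv2.resize(d["image"][90:230,170:350],None,fx=4,fy=4,interpolation=cv2.INTER_CUBIC))
E
```

```text
2.85 [ 0.63415822 -0.21745424  0.06042747] [-0.2885685   0.35485719  0.64128362]
```

View pics/s2.png

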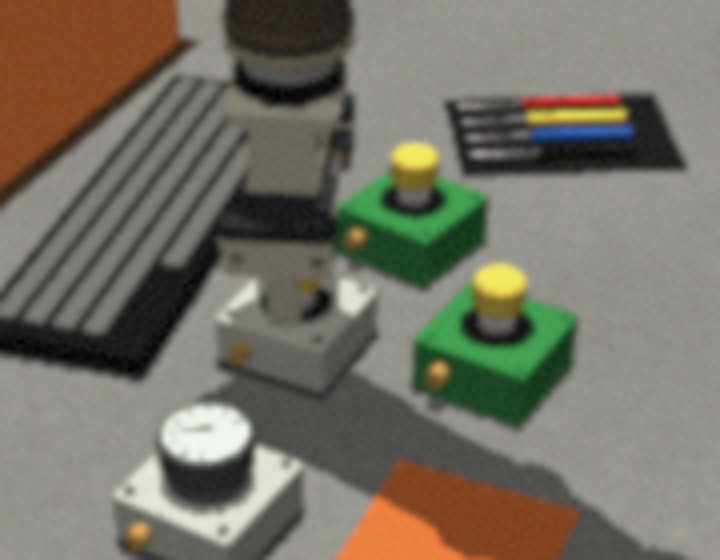

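The gripper straddles the yellow knob, which is just visible behind the finger at (310,287) in the crop. The green blocks are clear. Now I lower slightly and close.

Request:
drive_tool:
  targets:
    - [[0,0,0.3],0]
    - [[0,0,0],0]
    - [[0,0,0],0]
    - [[0,0,0],0]
    - [[0,0,0],0]
    - [[0,0,0],0]
    - [[0,0,0],0]
    - [[0,0,0],0]
    - [[0,0,0],0]
    - [[0,0,0],0]
  hand: 2.5

```text
t: 3.73
position: [0.6345, -0.2196, 0.057]
orientation: [0.001, 0.985, 0.17, 0.001]
force: [3.8, -6.4, -3.2]
gripper_width: 0.0372
grasp_force: 30.0
```

Request:
drive_tool:
  targets:
    - [[0,0,-0.3],0]
    - [[0,0,-0.4],0]
    - [[0,0,-0.4],0]
    - [[0,0,-0.4],0]
    - [[0,0,-0.4],0]
    - [[0,0,-0.3],0]
    - [[0,0,-0.1],0]
    - [[0,0,0],0]
    - [[0,0,0],0]
    - [[0,0,0],0]

```text
t: 4.57
position: [0.6345, -0.2196, 0.0789]
orientation: [0.001, 0.985, 0.17, 0.001]
force: [7.2, -7.0, -11.8]
gripper_width: 0.0373
grasp_force: 30.0
```

Request:
drive_tool:
  targets:
    - [[0,0,0],0]
    - [[0,0,0],0]
    - [[0,0,0],0]
    - [[0,0,0],0]
    - [[0,0,0],0]
    - [[0,0,0],0]
    - [[0,0,0],0]
    - [[0,0,0],0]
    - [[0,0,0],0]
    - [[0,0,0],0]

```text
t: 5.4
position: [0.6345, -0.2196, 0.0789]
orientation: [0.001, 0.985, 0.17, 0.001]
force: [6.7, -7.2, -11.9]
gripper_width: 0.0369
grasp_force: 30.0
```

```bash
python3 - <<'E'
from h import *
d=get_image("side");save("s3.png",cv2.resize(d["image"][130:200,200:290],None,fx=8,fy=8,interpolation=cv2.INTER_CUBIC))
E
```

```text
(no output)
```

View pics/s3.png

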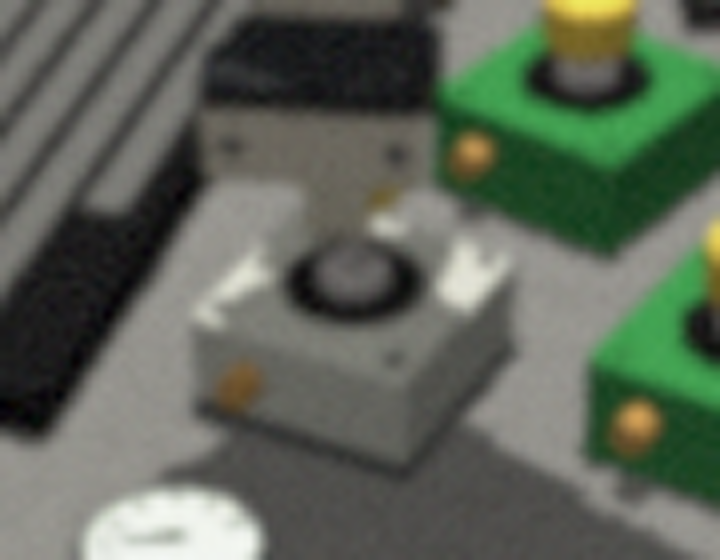

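The yellow head, at (380,200) in the crop, is raised with the fingers. The steady 12 N shows it is against the upper stop. It has blown for over a second, so I push it home.

Request:
drive_tool:
  targets:
    - [[0,0,0.3],0]
    - [[0,0,0.4],0]
    - [[0,0,0.4],0]
    - [[0,0,0.4],0]
    - [[0,0,0.4],0]
    - [[0,0,0.4],0]
    - [[0,0,0.2],0]
    - [[0,0,0],0]
    - [[0,0,0],0]
    - [[0,0,0],0]
    - [[0,0,0],0]

```text
t: 6.37
position: [0.6346, -0.2196, 0.0566]
orientation: [0.002, 0.985, 0.17, 0.001]
force: [-1.6, -4.1, 12.2]
gripper_width: 0.0371
grasp_force: 30.0
```

Request:
drive_tool:
  targets:
    - [[0,0,0],0]
    - [[0,0,0],0]
    - [[0,0,0],0]
    - [[0,0,0],0]
    - [[0,0,0],0]
    - [[0,0,0],0]
    - [[0,0,0],0]
    - [[0,0,0],0]
  hand: 9.1

```text
t: 7.03
position: [0.6337, -0.2171, 0.0546]
orientation: [-0.0, 0.985, 0.171, -0.0]
force: [0.8, -0.2, 0.2]
gripper_width: 0.086
grasp_force: 0.0
```

Released. Now I retreat up, then back out to the right for a clear view.

Request:
drive_tool:
  targets:
    - [[0,0,-0.5],0]
    - [[0,0,-1.0],0]
    - [[0,0,-2.0],0]
    - [[0,0,-2.5],0]
    - [[0,0,-2.5],0]
    - [[0,0,-2.5],0]
    - [[0,0,-2.5],0]
    - [[0,0,-2.0],0]
    - [[0,0,-1.0],0]
    - [[-1.5,0.6,-0.5],0]
    - [[-3,1.2,0],0]
    - [[-3,1.2,0],0]
    - [[-3,1.2,0],0]
    - [[-3,1.2,0],0]
    - [[-3,1.2,0],0]
    - [[-3,1.2,0],0]
    - [[-3,1.2,0],0]
    - [[-2,0.8,0],0]
    - [[-1,0.4,0],0]
    - [[0,0,0],0]

```text
t: 8.7
position: [0.425, -0.4014, 0.2244]
orientation: [0.0, 0.986, 0.169, -0.001]
force: [-0.4, -0.6, 1.1]
gripper_width: 0.0912
grasp_force: 0.0
```

```bash
python3 - <<'E'
from h import *
d=get_image("side");P=world(d);save("s4.png",d["image"])
for u,v in[(244,154),(244,156),(144,259)]: print(u,v,P[v,u].round(4))
for nm,c in(("yellow",(.633,-.218)),("blue",(.653,.227))):
    for n,dd in(("side",d),("top",get_image("top"))):
        Q=world(dd);m=(np.hypot(Q[...,0]-c[0],Q[...,1]-c[1])<.014)&(Q[...,2]>.06)
        print(nm,n,m.sum(),np.percentile(Q[m][:,2],[50,90]).round(4) if m.any() else None)
E
```

```text
244 154 [ 0.6309 -0.2175  0.0858]
244 156 [ 0.6253 -0.2061  0.0873]
144 259 [0.6448 0.231  0.087 ]
yellow side 41 [0.0877 0.0888]
yellow top 127 [0.0868 0.0885]
blue side 102 [0.0873 0.0887]
blue top 134 [0.0865 0.0888]
```

View pics/s4.png

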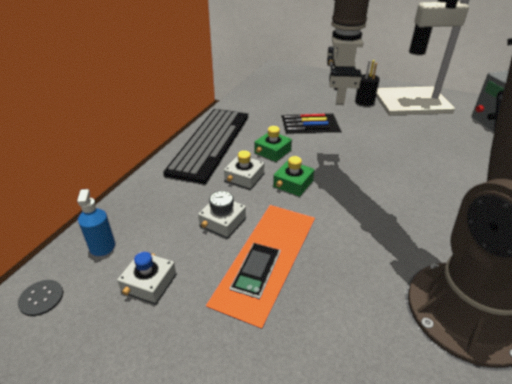

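The yellow knob at (244,156) is home with its top at 87 mm. The blue knob at (144,262) is home, the phone at (256,269) hasn't moved, and the arm is clear.

```bash
python3 -c "
from bench import *
print(job_done())"
```

```text
the job is handed in; nothing more can be done
None
```

The job is handed in: the yellow knob was pulled out to on, blew for over a second and is back home and let go, with the blue knob still in and the phone where it was (the hand-in gave no verdict).

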